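# Count to the third gap of the card rack and push the card box home

## Robot

A 6-joint arm with a two-finger parallel gripper is mounted at the origin on the work surface. World frame = base frame: x ahead of the robot, y to its left, z up, the work surface at z = 0. Lengths are in mm, angles in rad, forces in N, time in s.
With the tool pointing down it reaches from about 350 to 975 mm from the base axis. Payload 7.1 kg.
Tool frame: the origin (TCP) lies midway between the tips of the shut fingers; the grasp point (between the pads) lies 19 mm behind it; z points along the fingers, y is the line along which they close (so a half turn about z gives the same grasp; the last joint's range is limited). The gripper opens to 88 mm and grips with 3 to 60 N. Pads are 20 mm wide; open, the fingers measure 115 mm over their backs; the gripper's body (75 mm by 178 mm) begins 61 mm behind the grasp point.
Start: joints at [-1.153, 0.423, 1.63, -0, 1.089, -0.019], TCP at [264.416, -566.294, 222.675] pointing down, gripper open.
Joint ranges: [-3, 3], [-0.9, 2.11], [0.09, 2.58], [-1.31, 4.45], [0.11, 2.69], [-2.54, 2.54]. Speed limits (rad/s): [2.39, 2.39, 3.01, 3.14, 3.14, 3.14].

## Interface

Orientations are given as a rotation vector (axis times angle).
In Python, from workcell import ctrl gives the robot as it stands. The module is installed in compiled form; this text tells all that it offers.
- The arm moves only by the tool servo_tool, never from a script. Its argument "increments" is a list of rows, each a list of 7 numbers: the shift along the world's x, y, z in cm, then the turn, a rotation vector about the world's x, y, z in degrees, then the opening, from -1 (shut) to 1 (fully open). A call has 1 to 20 rows; each row is the pose to reach, as a shift and turn from the pose commanded when the call began; what a row does not reach only later rows make up. A row lasts 1/12 s, in which the tool goes at most 41.7 mm and 7.16 degrees, less where a joint would pass 70% of its speed; a pose out of reach is approached as far as the arm can. A call with a gripper value outside its range is refused whole. The fingers move at their own pace and stop on an object; the grip force is fixed at half the most. Time passes only in rows, so rows that repeat a pose let the fingers close. It gives the time, the measured TCP pose, the force, the opening and the grip force at its end, in the units of the state.
- ctrl.get_obs(): the state, without advancing time (a new reading comes with each control period).
- ctrl.get_image(name): name is "side" or "top" or "wrist"; returns a dict with "image" (400x640x3 uint8, red, green, blue), "fx", "fy", "cx", "cy" (pixels), "extrinsics" (4x4, takes a point from camera to world coordinates); the wrist camera has in their place "tool_from_camera" (4x4, takes a point from camera to tool coordinates, whose origin is the TCP and whose axes are the flange's). Camera axes: x right, y up, looking along -z (the intrinsics and any distortion apply to the point x, -y, -z); pixel columns grow to the right and rows downward; lengths in mm; the calibration is good to about 2 mm. A picture is of the moment at which its call begins: read the wrist's pose just before it. There is no depth.
- ctrl.close_job(): hands the job in; it is judged then, once.
The state is a dict: "t": time; "qpos": joint angles; "qvel": joint speeds; "joint_torque": joint torques, N m; "ee_pos": TCP position; "orientation": TCP orientation; "ft_force": force on the tool from outside, world axes, zero at the start; "moment": the same for the moment, N m; "width": finger opening in mm; "grasp_force": force on a finger pad.
Only numpy, scipy, OpenCV 4.12 (cv2) and the standard library are available. Lean on these libraries where they do the work, as an engineer would, in place of code of your own. Each camera call takes 0.05 s, during which the arm holds its last target. There are 200 camera calls.

## Task

Run a fingertip along the rack's front rail, starting over the first gap at the end where the tall square pot is, and count the gaps until the finger is over the third; do not run on to the fourth. Then push the white card box that stands loose on the desk into that third gap, flat on the desk, straight in until it is fully home against the back plate. Only touch and push: do not grip, lift or tip the box, and leave the box already in the rack, the sanitiser bottle and the rubber stamp where they are.

Things in the scene. Friction and masses are not known exactly. Their poses are not given: they have to be found in the camera images.
- rack: Grey card rack fixed on the desk, open side to the robot. Origin: centre of its footprint at desk height; x points into the rack, y along it. 344 mm long (y). Front at x = -36 mm; back plate (the stop, 50 mm high) faces at x = +34 mm. End plates 62 mm high, inner faces at y = +-168 mm. No floor: boxes slide on the desk. Three dividers make four gaps, 70 to 90 mm wide, open in front and on top.
- rail: Front rail: smooth rigid flat bar, 344 mm long (y), 14 mm deep (x), 10 mm thick, across the top of the rack's front. Origin: middle of its top face, 62 mm above the desk, at rack x = -29 mm; axes as the rack's. A card box passes under it. The dividers' clips on it are flush and do not stop a finger. The finger's place along it is read midway between the two fingers: keep them closed and upright.
- divider_a: Steel divider nearest the rack's +y end: upright sheet 4 mm thick (y), 70 mm deep (x), 52 mm high, reaching under the rail. Origin on the desk in its mid-plane, at rack x = 0; axes as the rack's. Its place along the rack varies by some mm.
- divider_b: The middle divider, same make as divider_a.
- divider_c: The divider nearest the rack's -y end, same make as divider_a.
- pot: Tall square open grey pot, 62 x 62 mm, 60 mm high (glue stick in it up to 68 mm), fixed against the rack's +y or -y end. Gaps are counted from this end: the first lies between the end plate at the pot and the nearest divider. At the other end is a low pin tray, 62 x 62 mm, 16 mm high. Origin: centre of its underside, 205 mm from the rack's origin along rack y.
- card_box: The loose white plastic box of identity cards, flat on the desk between robot and rack: 92 mm long (x), 58 mm wide (y), 40 mm high, 0.2 to 0.4 kg; it slides and stops when the push stops. Origin: centre of its underside; x points roughly towards the rack. Fully home, its origin is at rack x = -12 mm and its near end stands 22 mm out of the rack's front.
- stored_box: A second box of the same make that already stands home in the gap at the rack's +y end (the first or the fourth gap, never the third). Leave it.
- sanitiser: Clear spray bottle with white pump head, 44 mm in diameter, 146 mm high, 0.16 kg, standing loose to one side. Origin: centre of its underside. Leave it.
- stamp: Rubber stamp with black foot 50 x 30 mm and turned wooden handle, 64 mm high, 0.09 kg, standing loose to the other side. Origin: centre of its underside. Leave it.
Not all that is in view belongs to the job. Leave any red or turquoise look-alike of the card_box alone.

How it is judged (in metres and radians):
On the way, in this order (a step that is already met when the one before it is completed fails the run):
1. A fingertip touches the rail over the first gap, counted from the pot's end (((y of pot in the frame of rack above 0 m and contact force between the fingers and rail above 0.2 N and y of the grasp point in the frame of divider_a above 0.012 m) or (y of pot in the frame of rack below 0 m and contact force between the fingers and rail above 0.2 N and y of the grasp point in the frame of divider_c below -0.012 m))), for 0.05 s.
2. the fingertip runs on over the first divider (((y of pot in the frame of rack above 0 m and contact force between the fingers and rail above 0.2 N and y of the grasp point in the frame of divider_a between -0.012 and 0.012 m) or (y of pot in the frame of rack below 0 m and contact force between the fingers and rail above 0.2 N and y of the grasp point in the frame of divider_c between -0.012 and 0.012 m))), for 0.05 s.
3. it touches the rail over the second gap (((y of pot in the frame of rack above 0 m and contact force between the fingers and rail above 0.2 N and y of the grasp point in the frame of divider_a below -0.012 m and y of the grasp point in the frame of divider_b above 0.012 m) or (y of pot in the frame of rack below 0 m and contact force between the fingers and rail above 0.2 N and y of the grasp point in the frame of divider_c above 0.012 m and y of the grasp point in the frame of divider_b below -0.012 m))), for 0.05 s.
4. it runs on over the second divider (((y of pot in the frame of rack above 0 m and contact force between the fingers and rail above 0.2 N and y of the grasp point in the frame of divider_b between -0.012 and 0.012 m) or (y of pot in the frame of rack below 0 m and contact force between the fingers and rail above 0.2 N and y of the grasp point in the frame of divider_b between -0.012 and 0.012 m))), for 0.05 s.
5. it touches the rail over the third gap (((y of pot in the frame of rack above 0 m and contact force between the fingers and rail above 0.2 N and y of the grasp point in the frame of divider_b below -0.012 m and y of the grasp point in the frame of divider_c above 0.012 m) or (y of pot in the frame of rack below 0 m and contact force between the fingers and rail above 0.2 N and y of the grasp point in the frame of divider_b above 0.012 m and y of the grasp point in the frame of divider_a below -0.012 m))), for 0.05 s.
6. the loose card box has its leading end in the third gap (x of card_box in the frame of rack above -0.075 m and ((y of pot in the frame of rack above 0 m and y of card_box in the frame of divider_b below -0.025 m and y of card_box in the frame of divider_c above 0.025 m) or (y of pot in the frame of rack below 0 m and y of card_box in the frame of divider_b above 0.025 m and y of card_box in the frame of divider_a below -0.025 m))), for 0.05 s.
At the end, for the whole second after the job is handed in: The card box rests flat on the desk in the third gap counted from the pot's end, home against the back plate to within 6 mm and in line with the rack to within 0.13 rad, at rest (((y of pot in the frame of rack above 0 m and y of card_box in the frame of divider_b below -0.025 m and y of card_box in the frame of divider_c above 0.025 m) or (y of pot in the frame of rack below 0 m and y of card_box in the frame of divider_b above 0.025 m and y of card_box in the frame of divider_a below -0.025 m)) and x of card_box in the frame of rack above -0.018 m and angle between the x axis of card_box and the x axis of rack, either way round below 0.13 rad and height (world z) of card_box below 0.005 m and angle between card_box's own z axis and vertical below 0.05 rad and linear speed of card_box below 0.01 m/s); the robot touches nothing.
It fails at once if The fingertip ran on along the rail over the fourth gap ((y of pot in the frame of rack above 0 m and contact force between the fingers and rail above 0.2 N and y of the grasp point in the frame of divider_c below -0.012 m) or (y of pot in the frame of rack below 0 m and contact force between the fingers and rail above 0.2 N and y of the grasp point in the frame of divider_a above 0.012 m)).
It fails at once if The card box was lifted or tipped (height (world z) of card_box above 0.012 m or angle between card_box's own z axis and vertical above 0.25 rad).
It fails at once if The card box was taken between the fingers (contact force between the fingers and card_box above 0.3 N and x of the grasp point in the frame of card_box between -0.042 and 0.042 m and y of the grasp point in the frame of card_box between -0.025 and 0.025 m and z of the grasp point in the frame of card_box below 0.052 m).
It fails at once if The box already in the rack was disturbed (distance of stored_box from where it was at the start of the episode above 0.01 m).
It fails at once if The sanitiser bottle or the rubber stamp was moved or tipped (distance of any of sanitiser, stamp from where it was at the start of the episode above 0.015 m or angle between any of sanitiser, stamp's own z axis and vertical above 0.3 rad).
It also fails if it takes over 67 s, if anything falls off the work surface, if the arm or the gripper's body presses on something with over 40 N, if the wrist force passes 120 N, or if a joint passes its speed limit or range.

## Working session

There is one attempt and no reset: what is moved stays moved. The work goes in short steps, Python scripts to look and compute and a tool call to move; the robot and the scene stay as the last step left them, time stands still between calls to the robot, and variables do not carry over. Pictures are saved under pics/ and viewed, at most 10 in all, crops included, and the job is handed in when it is done.

Besides the shell and the picture viewer there is one more tool, called after "Call:" as a command line: name --pt "numbers of a row" for each row, then --argument value for the rest. servo_tool: Moves the arm, as the interface text tells. Its arguments: {"type":"object","properties":{"increments":{"type":"array","items":{"type":"array","items":{"type":"number"}}}},"required":["increments"]}

```bash
mkdir -p pics; cat > h.py <<'E'
import numpy as np, cv2
from workcell import ctrl
def snap(n,f):
    d=ctrl.get_image(n); cv2.imwrite(f'pics/{f}.png',d['image'][:,:,::-1]); np.savez(f'pics/{f}.npz',**d); return d
def px2w(f,u,v,z):
    d=np.load(f'pics/{f}.npz'); E=d['extrinsics']
    r=E[:3,:3]@np.array([(u-d['cx'])/d['fx'],-(v-d['cy'])/d['fy'],-1.]); o=E[:3,3]
    return o+r*(z-o[2])/r[2]
E
python3 - <<'E'
from h import *
for n in ('top','side'):
    d=snap(n,n+'0'); print(n,[k for k in d],d['fx'],d['cx'],d['cy'],np.round(d['extrinsics'],3).tolist())
print(ctrl.get_obs())
E
```

```text
top ['image', 'fx', 'fy', 'cx', 'cy', 'extrinsics'] 427.1688071537283 313.96894109301326 204.228649231792 [[0.015, 0.991, -0.13, 399.268], [-1.0, 0.016, 0.005, 12.965], [0.007, 0.13, 0.992, 1020.715], [0.0, 0.0, 0.0, 1.0]]
side ['image', 'fx', 'fy', 'cx', 'cy', 'extrinsics'] 436.2066616772711 319.17700207254825 203.28695301691937 [[-1.0, 0.03, -0.009, 507.543], [-0.025, -0.619, 0.785, 955.702], [0.018, 0.785, 0.619, 834.546], [0.0, 0.0, 0.0, 1.0]]
{'t': 0.1, 'qpos': array([-1.15300576e+00,  4.23724618e-01,  1.63057643e+00, -1.16034028e-05,
        1.08859872e+00, -1.90211422e-02]), 'qvel': array([-0.0018219 , -0.00312708, -0.00116746, -0.00064065, -0.00155214,
        0.00034983]), 'joint_torque': array([-1.34883398e-03, -5.45611632e+01, -2.74330169e+01,  6.43387134e-02,
        1.88255904e-02, -3.18554680e-05]), 'ee_pos': array([ 264.22150305, -565.87275251,  222.01887848]), 'orientation': array([-3.06571063e+00, -6.80431346e-01,  4.22323123e-04]), 'ft_force': array([ 0.88434794, -0.45407117, -0.56144012]), 'moment': array([-0.00517683,  0.01670913, -0.01042886]), 'grasp_force': 0.0, 'width': 88.07088876768502}
```

View pics/top0.png

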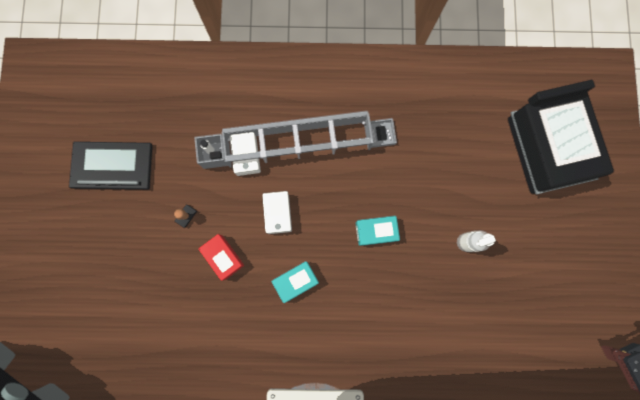

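View pics/side0.png

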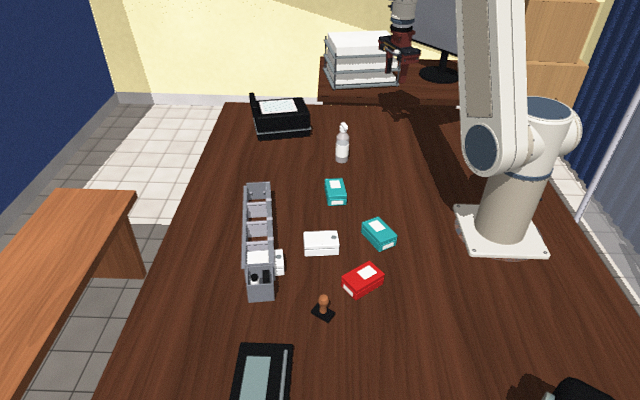

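The top view shows the rack along (195–395, 115–165). Candidates for the box:
- loose white box at (277,212)
- stored white box at (243,150), in the +y gap
- red look-alike at (220,257)
- turquoise look-alikes at (378,230) and (295,282)

I choose the loose white one at (277,212). The stamp is at (185,215) and the sanitiser at (475,241). The side view agrees, with the tall pot at the near (+y) end at (262,285). I'll check this in a close crop.

```bash
python3 - <<'E'
from h import *
a=cv2.imread('pics/top0.png')[100:250,190:400]
cv2.imwrite('pics/topc.png',cv2.resize(a,None,fx=3.8,fy=3.8,interpolation=cv2.INTER_CUBIC))
E
```

```text
(no output)
```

View pics/topc.png

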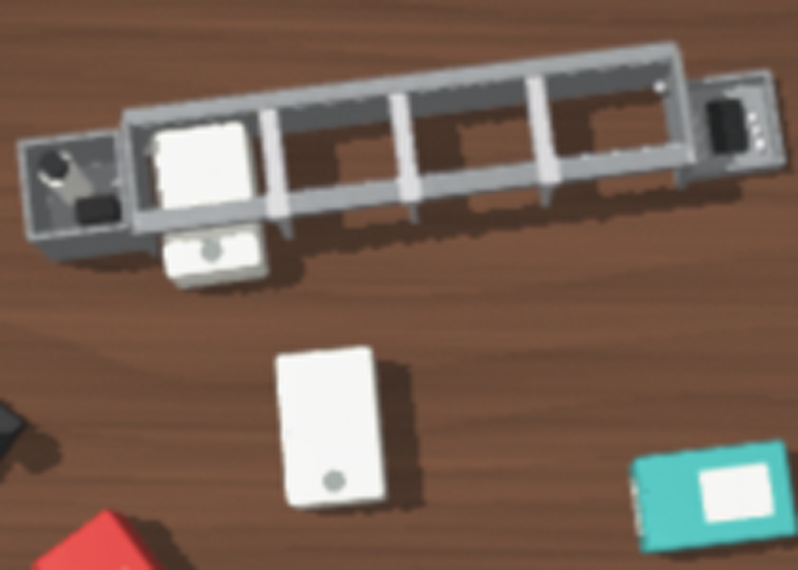

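The crop shows the pot with the glue stick on the left (+y) and the pin tray on the right. That puts the stored box in gap 1, and the third gap between the dividers at crop x≈405 and x≈545. The loose white box has corners (276,355), (371,347), (385,498) and (290,506).

```bash
python3 - <<'E'
from h import *
P=lambda u,v,z: px2w('top0',190+(u+.5)/3.8-.5,100+(v+.5)/3.8-.5,z)
L=P(133,222,62);R=P(692,152,62);print('rail',L.round(1),R.round(1),np.linalg.norm(L-R))
yax=(L-R)/np.linalg.norm(L-R);print('yaw deg',np.degrees(np.arctan2(-yax[0],yax[1])))
m=(L+R)/2;xax=np.array([yax[1],-yax[0],0])
print('railmid',m.round(1),'rack',(m+29*xax).round(1),'xax',xax.round(3))
for n,u,v in (('a',278,204),('b',410,188),('c',547,170)):
    p=P(u,v,62);print(n,p.round(1),'rack y',((p-m)@yax).round(1), 'x',((p-m)@xax).round(1))
c=[P(u,v,40) for u,v in ((276,355),(371,347),(385,498),(290,506))]
ce=sum(c)/4;ax=(c[0]+c[1]-c[2]-c[3])/2;w=(c[0]+c[3]-c[1]-c[2])/2
print('box',ce.round(1),np.linalg.norm(ax),np.linalg.norm(w),'yaw',np.degrees(np.arctan2(ax[1],ax[0])),np.degrees(np.arctan2(-w[0],w[1])))
print('box in rack',(ce-m)@xax-29,(ce-m)@yax)
Q=lambda u,v,z:px2w('top0',u,v,z).round(0)
print('stamp',Q(185,220,5),'san',Q(470,243,20),'turq',Q(378,232,30),Q(296,283,30),'red',Q(220,258,30))
E
```

```text
rail [628.3 214.7  62. ] [ 677.6 -122.9   62. ] 341.2225785440575
yaw deg 8.30644121198796
railmid [652.9  45.9  62. ] rack [681.6  50.1  62. ] xax [0.99  0.144 0.   ]
a [640.9 127.7  62. ] rack y 82.6 x -0.1
b [652.2  48.1  62. ] rack y 2.3 x -0.4
c [664.8 -34.8  62. ] rack y -81.6 x 0.1
box [508.8  94.2  40. ] 92.79496622735753 57.84108134436691 yaw 6.782439789577652 5.77190809005404
box in rack -164.62161692359945 68.59228294982357
stamp [489. 315.   5.] san [ 445. -359.   20.] turq [ 466. -142.   30.] [347.  46.  30.] red [401. 222.  30.]
```

Call:
servo_tool --pt "37.2 72.6 -10 0 0 -16.7 -1" --pt "37.2 72.6 -10 0 0 -16.7 -1" --pt "37.2 72.6 -10 0 0 -16.7 -1" --pt "37.2 72.6 -10 0 0 -16.7 -1" --pt "37.2 72.6 -10 0 0 -16.7 -1" --pt "37.2 72.6 -10 0 0 -16.7 -1" --pt "37.2 72.6 -10 0 0 -16.7 -1" --pt "37.2 72.6 -10 0 0 -16.7 -1" --pt "37.2 72.6 -10 0 0 -16.7 -1" --pt "37.2 72.6 -10 0 0 -16.7 -1" --pt "37.2 72.6 -10 0 0 -16.7 -1" --pt "37.2 72.6 -10 0 0 -16.7 -1" --pt "37.2 72.6 -10 0 0 -16.7 -1" --pt "37.2 72.6 -10 0 0 -16.7 -1" --pt "37.2 72.6 -10 0 0 -16.7 -1" --pt "37.2 72.6 -10 0 0 -16.7 -1" --pt "37.2 72.6 -10 0 0 -16.7 -1" --pt "37.2 72.6 -10 0 0 -16.7 -1" --pt "37.2 72.6 -10 0 0 -16.7 -1" --pt "37.2 72.6 -10 0 0 -16.7 -1"

```text
t: 1.77
ee_pos: [637.2, 162.9, 121.9]
orientation: [-3.133, -0.23, -0.0]
ft_force: [0.4, -0.6, 0.3]
width: 0.4
grasp_force: 0.0
```

```bash
python3 - <<'E'
from h import *
from scipy.spatial.transform import Rotation as Ro
o=ctrl.get_obs(); d=snap('wrist','w1')
T=np.eye(4);T[:3,:3]=Ro.from_rotvec(o['orientation']).as_matrix();T[:3,3]=o['ee_pos']
E=T@d['tool_from_camera']; np.savez('pics/w1.npz',**{**d,'extrinsics':E})
print(o['ee_pos'].round(1),E.round(2).tolist(),d['fx'],o['qpos'].round(2),o['ft_force'])
E
```

```text
[637.2 162.9 121.9] [[0.15, 0.95, 0.28, 714.48], [-0.99, 0.14, 0.04, 174.0], [-0.0, -0.28, 0.96, 284.53], [0.0, 0.0, 0.0, 1.0]] 330.99224216386824 [0.23 0.59 1.62 0.   0.94 1.66] [ 0.37568635 -0.57238515  0.29364123]
```

View pics/w1.png

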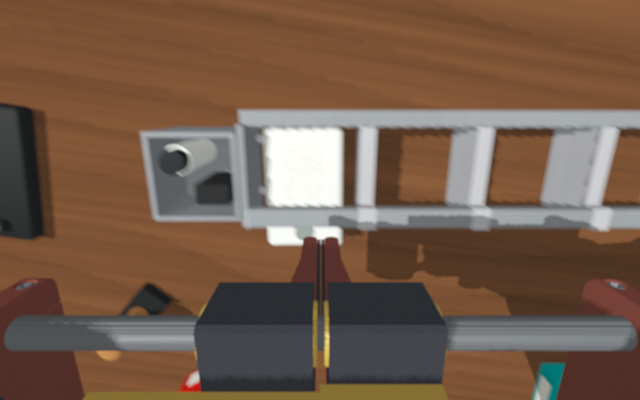

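The wrist view shows the rail at rows 207–227, with clips at columns ≈367, 480 and 600, the stored box at (303,165) and the pot at (195,175). The fingertips are over gap 1. I'll compute positions from these.

```bash
python3 - <<'E'
from h import *
for n,u,v in (('L',238,217),('a',367,216),('b',481,217),('c',602,217),('end',640,217),('front',450,228),('back',450,207)):
    p=px2w('w1',u,v,62); d=p-np.array([652.9,45.9,62]); y=np.array([-.144,.989,0]);x=np.array([.989,.144,0])
    print(n,p.round(1),'rack y',(d@y).round(1),'dx',(d@x).round(1))
E
```

```text
L [631.  220.8  62. ] rack y 176.2 dx 3.6
a [645.1 130.4  62. ] rack y 84.7 dx 4.5
b [656.2  50.3  62. ] rack y 3.9 dx 3.9
c [668.7 -34.6  62. ] rack y -81.9 dx 4.1
end [672.7 -61.3  62. ] rack y -108.8 dx 4.1
front [644.9  69.9  62. ] rack y 24.9 dx -4.5
back [660.2  73.9  62. ] rack y 26.7 dx 11.3
```

Call:
servo_tool --pt "0.1 0 -3 0 0 0 -1" --pt "0.1 0 -5 0 0 0 -1" --pt "0.1 0 -5.6 0 0 0 -1" --pt "0.1 0 -5.8 0 0 0 -1" --pt "0.1 0 -5.9 0 0 0 -1" --pt "0.1 0 -6.0 0 0 0 -1" --pt "0.1 0 -6.1 0 0 0 -1" --pt "0.1 0 -6.1 0 0 0 -1"

```text
t: 2.48
ee_pos: [638.0, 159.6, 62.7]
orientation: [-3.133, -0.227, -0.003]
ft_force: [0.5, -0.6, 0.4]
width: 0.4
grasp_force: 0.0
```

Call:
servo_tool --pt "0 0 -0.1 0 0 0 -1" --pt "0 0 -0.2 0 0 0 -1" --pt "0 0 -0.3 0 0 0 -1" --pt "0 0 -0.3 0 0 0 -1"

```text
t: 2.82
ee_pos: [638.2, 159.7, 62.2]
orientation: [-3.133, -0.228, -0.003]
ft_force: [-7.4, -2.6, 22.5]
width: 0.7
grasp_force: 11.1
```

Call:
servo_tool --pt "0.15 -1 0 0 0 0 -1" --pt "0.29 -2 0 0 0 0 -1" --pt "0.44 -3 0 0 0 0 -1" --pt "0.58 -4 0 0 0 0 -1" --pt "0.73 -5 0 0 0 0 -1" --pt "0.87 -6 0 0 0 0 -1" --pt "1.02 -7 0 0 0 0 -1"

```text
t: 3.4
ee_pos: [650.7, 92.0, 62.3]
orientation: [-3.13, -0.227, -0.011]
ft_force: [-0.5, 11.1, 15.5]
width: 0.4
grasp_force: 7.3
```

Call:
servo_tool --pt "0.1 -1 0 0 0 0 -1" --pt "0.25 -2 0 0 0 0 -1" --pt "0.4 -3 0 0 0 0 -1" --pt "0.55 -4 0 0 0 0 -1" --pt "0.7 -5 0 0 0 0 -1" --pt "0.85 -6 0 0 0 0 -1" --pt "1.0 -7 0 0 0 0 -1" --pt "1.1 -7.8 0 0 0 0 -1" --pt "1.1 -7.8 0 0 0 0 -1" --pt "1.1 -7.8 0 0 0 0 -1"

```text
t: 4.23
ee_pos: [661.8, 12.2, 62.3]
orientation: [-3.133, -0.227, -0.011]
ft_force: [0.2, 3.6, 14.5]
width: 0.6
grasp_force: 7.4
```

Call:
servo_tool --pt "0 0 3 0 0 0 -1" --pt "0 0 7 0 0 0 -1" --pt "-4 3.7 8 0 0 7 0.14" --pt "-8 7.4 8 0 0 14 0.14" --pt "-12 11 8 0 0 21 0.14" --pt "-16.2 14.8 8 0 0 28 0.14" --pt "-16.2 14.8 8 0 0 35 0.14" --pt "-16.2 14.8 8 0 0 42 0.14" --pt "-16.2 14.8 8 0 0 49 0.14" --pt "-16.2 14.8 8 0 0 56 0.14" --pt "-16.2 14.8 8 0 0 63 0.14" --pt "-16.2 14.8 8 0 0 70 0.14" --pt "-16.2 14.8 8 0 0 77 0.14" --pt "-16.2 14.8 8 0 0 84 0.14" --pt "-16.2 14.8 8 0 0 90 0.14" --pt "-16.2 14.8 8 0 0 90 0.14" --pt "-16.2 14.8 8 0 0 90 0.14" --pt "-16.2 14.8 8 0 0 90 0.14"

```text
t: 5.73
ee_pos: [496.7, 159.7, 138.9]
orientation: [2.058, 2.373, 0.001]
ft_force: [0.4, -0.9, 0.8]
width: 50.2
grasp_force: 0.0
```

```bash
python3 - <<'E'
from h import *
from scipy.spatial.transform import Rotation as Ro
o=ctrl.get_obs(); d=snap('wrist','w2')
T=np.eye(4);T[:3,:3]=Ro.from_rotvec(o['orientation']).as_matrix();T[:3,3]=o['ee_pos']
E=T@d['tool_from_camera']; np.savez('pics/w2.npz',**{**d,'extrinsics':E})
print(o['ee_pos'].round(1),o['width'],Ro.from_rotvec(o['orientation']).as_matrix().round(3).tolist())
E
```

```text
[496.7 159.7 138.9] 50.23430339877427 [[-0.142, 0.99, 0.0], [0.99, 0.142, 0.0], [0.0, 0.0, -1.0]]
```

View pics/w2.png

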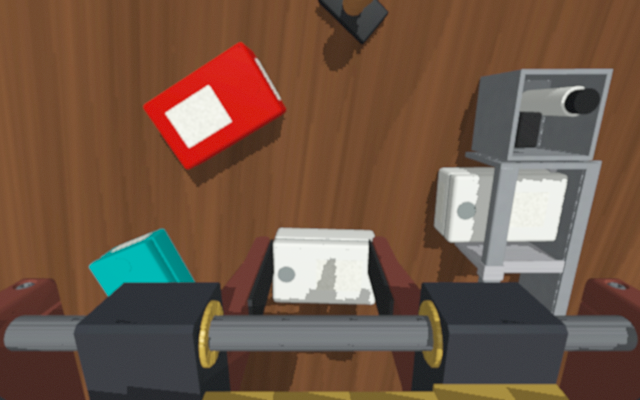

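The wrist view shows the loose box below the fingers, with its +y top edge from (275,239) to (373,237) and a clear landing strip above it. The red box (215,105) and the stamp (355,20) are well clear.

```bash
python3 - <<'E'
from h import *
a=px2w('w2',275,239,40);b=px2w('w2',373,237,40);r=px2w('w2',283,108,40)
m=(a+b)/2;o=np.array([496.7,159.7,40]);x=np.array([.99,.142,0]);y=np.array([-.142,.99,0])
print(a,b,np.linalg.norm(a-b),'face mid rel TCP x,y',(m-o)@x,(m-o)@y,'yaw',np.degrees(np.arctan2(*(b-a)[1::-1])),'red corner rel',(r-o)@x,(r-o)@y)
E
```

```text
[463.98134933 122.75385816  40.        ] [546.18232441 136.32222735  40.        ] 83.31326992699586 face mid rel TCP x,y 4.015020574108161 -31.050558505338724 yaw 9.37291913803929 red corner rel -27.367247273923375 75.2233001847205
```

Call:
servo_tool --pt "0.3 0 -4 0 0 0 0.14" --pt "0.3 0 -8 0 0 0 0.14" --pt "0.3 0 -11 0 0 0 0.14" --pt "0.3 0 -12.3 0 0 0 0.14" --pt "0.3 0 -12.3 0 0 0 0.14" --pt "0.4 -1 -12.3 0 0 0 0.14" --pt "0.6 -2 -12.3 0 0 0 0.14" --pt "0.7 -3 -12.3 0 0 0 0.14" --pt "0.9 -4 -12.3 0 0 0 0.14"

```text
t: 6.53
ee_pos: [506.6, 118.7, 17.0]
orientation: [2.054, 2.375, 0.003]
ft_force: [-0.6, 2.6, 2.6]
width: 50.2
grasp_force: 1.4
```

Call:
servo_tool --pt "0.15 -1 0 0 0 0 0.14" --pt "0.29 -2 0 0 0 0 0.14" --pt "0.43 -3 0 0 0 0 0.14" --pt "0.57 -4 0 0 0 0 0.14" --pt "0.72 -5 0 0 0 0 0.14" --pt "0.86 -6 0 0 0 0 0.14" --pt "1.0 -7 0 0 0 0 0.14" --pt "1.15 -7.8 0 0 0 0 0.14" --pt "1.2 -8.4 0 0 0 0 0.14" --pt "1.3 -8.8 0 0 0 0 0.14" --pt "1.3 -8.9 0 0 0 0 0.14" --pt "1.3 -8.9 0 0 0 0 0.14"

```text
t: 7.53
ee_pos: [518.5, 30.3, 15.5]
orientation: [-2.055, -2.377, 0.001]
ft_force: [0.3, 0.1, -0.6]
width: 49.9
grasp_force: 0.0
```

Call:
servo_tool --pt "-0.3 2 0 0 0 0 0.14" --pt "-0.3 2 4 0 0 0 0.14" --pt "-0.3 2 8 0 0 -7 -0.43" --pt "-4 0 10 0 0 -14 -0.43" --pt "-7 -4.9 10 0 0 -21 -0.43" --pt "-7 -4.9 10 0 0 -28 -0.43" --pt "-7 -4.9 10 0 0 -35 -0.43" --pt "-7 -4.9 10 0 0 -42 -0.43" --pt "-7 -4.9 10 0 0 -49 -0.43" --pt "-7 -4.9 10 0 0 -56 -0.43" --pt "-7 -4.9 10 0 0 -63 -0.43" --pt "-7 -4.9 10 0 0 -70 -0.43" --pt "-7 -4.9 10 0 0 -77 -0.43" --pt "-7 -4.9 10 0 0 -84 -0.43" --pt "-7 -4.9 10 0 0 -90 -0.43" --pt "-7 -4.9 10 0 0 -90 -0.43" --pt "-7 -4.9 10 0 0 -90 -0.43" --pt "-7 -4.9 10 0 0 -90 -0.43"

```text
t: 9.03
ee_pos: [448.5, -18.2, 115.6]
orientation: [3.133, 0.233, -0.0]
ft_force: [-0.4, -0.5, 1.3]
width: 25.3
grasp_force: 0.0
```

```bash
python3 - <<'E'
from h import *
from scipy.spatial.transform import Rotation as Ro
o=ctrl.get_obs(); d=snap('wrist','w3')
T=np.eye(4);T[:3,:3]=Ro.from_rotvec(o['orientation']).as_matrix();T[:3,3]=o['ee_pos']
E=T@d['tool_from_camera']; np.savez('pics/w3.npz',**{**d,'extrinsics':E})
print(o['ee_pos'].round(1),o['width'],o['orientation'])
E
```

```text
[448.5 -18.2 115.6] 25.320777556616545 [ 3.13281458e+00  2.33471296e-01 -2.65230760e-04]
```

View pics/w3.png

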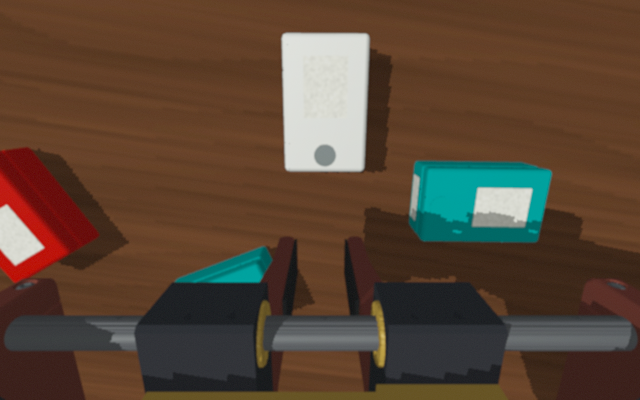

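The box is straight ahead of the fingers, with near corners (285,170) and (366,171) and far corners (281,34) and (369,34). It is nearly square to the tool, and the turquoise box (480,200) is clear on the right.

```bash
python3 - <<'E'
from h import *
c=[px2w('w3',u,v,40)[:2] for u,v in((281,34),(369,34),(366,171),(285,171))]
x=np.array([.9894,.1443]);y=np.array([-.1443,.9894]);m=np.array([652.9,45.9]);t=np.array([448.5,-18.2])
ce=sum(c)/4;ax=(c[0]+c[1]-c[2]-c[3])/2
print(ce,np.linalg.norm(ax),np.linalg.norm(c[0]-c[1]),np.linalg.norm(c[2]-c[3]),'yaw',np.degrees(np.arctan2(ax[1],ax[0])))
print('rack',(ce-m)@x-29,(ce-m)@y,'tcp rack',(t-m)@x-29,(t-m)@y,'near edge',((c[2]+c[3])/2-m)@x-29)
t=snap('top','top1')
a=cv2.imread('pics/top1.png')[100:250,240:400]
cv2.imwrite('pics/topc1.png',cv2.resize(a,None,fx=4,fy=4,interpolation=cv2.INTER_CUBIC))
E
```

```text
[525.89217756 -10.32884683] 90.61508810698216 57.422708121640945 59.08737644015119 yaw 8.960634365360372
rack -162.77536211681542 -37.30559227590577 tcp rack -240.48298999999997 -33.92561999999999 near edge -208.0738682188319
```

View pics/topc1.png

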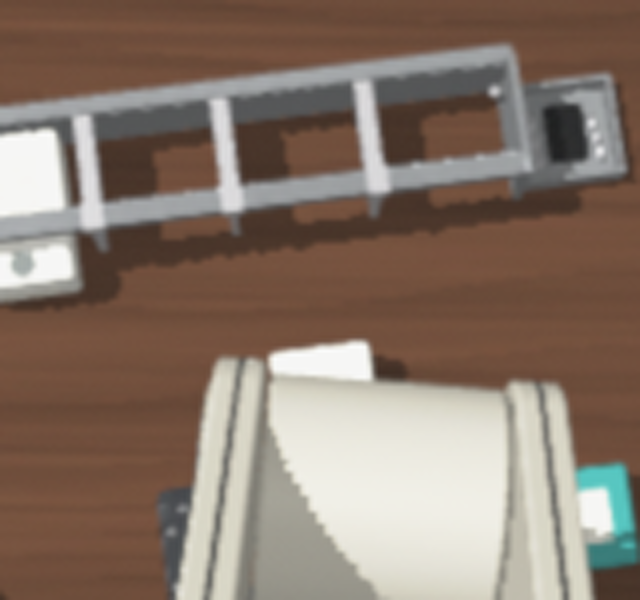

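Call:
servo_tool --pt "0 -0.3 -4 0 0 0 -0.43" --pt "0 -0.3 -8 0 0 0 -0.43" --pt "0 -0.3 -10 0 0 0 -0.43" --pt "0 -0.3 -10 0 0 0 -0.43" --pt "1 -0.2 -10 0 0 0 -0.43" --pt "2 -0.05 -10 0 0 0 -0.43" --pt "3 0.1 -10 0 0 0 -0.43" --pt "4 0.2 -10 0 0 0 -0.43" --pt "5 0.35 -10 0 0 0 -0.43" --pt "6 0.5 -10 0 0 0 -0.43" --pt "7 0.65 -10 0 0 0 -0.43" --pt "8 0.8 -10 0 0 0 -0.43" --pt "9 0.95 -10 0 0 0 -0.43" --pt "10 1.1 -10 0 0 0 -0.43" --pt "10 1.1 -10 0 0 0 -0.43"

```text
t: 10.38
ee_pos: [551.9, -7.1, 16.0]
orientation: [3.133, 0.228, 0.006]
ft_force: [-0.2, 0.5, 0.7]
width: 25.2
grasp_force: 0.0
```

```bash
python3 - <<'E'
from h import *
from scipy.spatial.transform import Rotation as Ro
o=ctrl.get_obs(); d=snap('wrist','w4')
T=np.eye(4);T[:3,:3]=Ro.from_rotvec(o['orientation']).as_matrix();T[:3,3]=o['ee_pos']
E=T@d['tool_from_camera']; np.savez('pics/w4.npz',**{**d,'extrinsics':E})
print(o['ee_pos'].round(1),o['ft_force'].round(1))
E
```

```text
[551.9  -7.1  16. ] [-0.2  0.5  0.7]
```

View pics/w4.png

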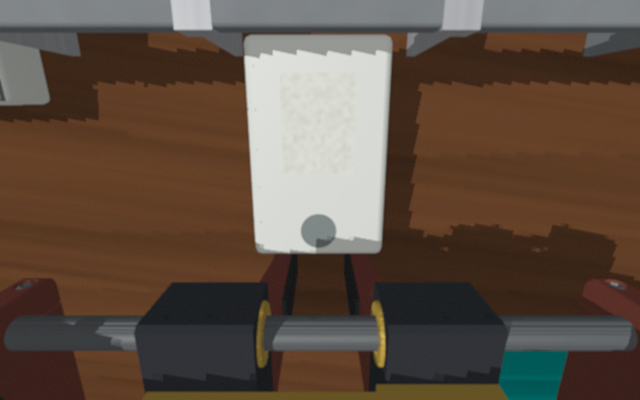

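The box's leading end (245–391, row 36) has reached the rail, midway between the clips at columns 192 and 463, and it is still aligned. I'll quantify the offset.

```bash
python3 - <<'E'
from h import *
y=np.array([-.1443,.9894,0]);x=np.array([.9894,.1443,0]);m=np.array([652.9,45.9,0])
for n,u,v,z in(('b',192,14,62),('c',463,14,62),('bl',245,37,40),('br',391,37,40),('nl',256,252,40),('nr',381,252,40),('frontrail',327,31,62)):
    p=px2w('w4',u,v,z)-m;print(n,(p@x-29).round(1),(p@y).round(1))
print(px2w('w4',247,45,40)-px2w('w4',257,245,40))
E
```

```text
b -30.9 2.5
c -30.9 -83.0
bl -33.4 -9.3
br -33.4 -65.0
nl -122.7 -8.7
nr -122.6 -65.7
frontrail -35.8 -40.1
[82.18392482 11.44605735  0.        ]
```

Call:
servo_tool --pt "1 0.12 0 0 0 0 -0.43" --pt "2 0.26 0 0 0 0 -0.43" --pt "3 0.4 0 0 0 0 -0.43" --pt "4 0.55 0 0 0 0 -0.43" --pt "4.8 0.66 0 0 0 0 -0.43" --pt "5.4 0.75 0 0 0 0 -0.43" --pt "5.8 0.81 0 0 0 0 -0.43" --pt "6 0.84 0 0 0 0 -0.43" --pt "6.1 0.85 0 0 0 0 -0.43" --pt "6.2 0.87 0 0 0 0 -0.43"

```text
t: 11.27
ee_pos: [610.1, 1.4, 15.6]
orientation: [-3.133, -0.228, 0.001]
ft_force: [-2.4, -0.1, 0.9]
width: 25.1
grasp_force: 1.3
```

Call:
servo_tool --pt "0.15 0.02 0 0 0 0 -0.43" --pt "0.3 0.04 0 0 0 0 -0.43" --pt "0.45 0.06 0 0 0 0 -0.43" --pt "0.6 0.09 0 0 0 0 -0.43" --pt "0.7 0.1 0 0 0 0 -0.43" --pt "0.8 0.11 0 0 0 0 -0.43" --pt "0.8 0.11 0 0 0 0 -0.43"

```text
t: 11.85
ee_pos: [619.0, 2.6, 15.7]
orientation: [-3.133, -0.228, -0.001]
ft_force: [0.9, 0.4, -0.7]
width: 24.8
grasp_force: 0.3
```

Call:
servo_tool --pt "0.1 0.01 0 0 0 0 -0.43" --pt "0.2 0.03 0 0 0 0 -0.43" --pt "0.3 0.04 0 0 0 0 -0.43" --pt "0.4 0.06 0 0 0 0 -0.43" --pt "0.4 0.06 0 0 0 0 -0.43"

```text
t: 12.27
ee_pos: [619.0, 2.7, 15.5]
orientation: [-3.133, -0.228, 0.012]
ft_force: [-12.9, -3.5, 10.6]
width: 25.0
grasp_force: 6.5
```

The force rose to 13 N with no further travel, at the expected home position. I'll back off, lift and check.

Call:
servo_tool --pt "-1.5 -0.2 0 0 0 0 -0.43" --pt "-4 -0.6 0 0 0 0 -0.43" --pt "-7 -1 2 0 0 0 -0.43" --pt "-10 -1.5 6 0 0 0 -0.43" --pt "-13 -2 10 0 0 0 -0.43" --pt "-15 -2.2 12 0 0 0 -0.43" --pt "-15 -2.2 12 0 0 0 -0.43" --pt "-15 -2.2 12 0 0 0 -0.43"

```text
t: 12.93
ee_pos: [473.5, -19.1, 137.9]
orientation: [3.133, 0.227, 0.008]
ft_force: [0.7, -0.5, 0.0]
width: 25.2
grasp_force: 0.0
```

```bash
python3 - <<'E'
from h import *
t=snap('top','top2')
a=cv2.imread('pics/top2.png')[100:250,190:400]
cv2.imwrite('pics/topc2.png',cv2.resize(a,None,fx=3.8,fy=3.8,interpolation=cv2.INTER_CUBIC))
print(ctrl.get_obs()['ee_pos'],ctrl.get_obs()['ft_force'])
E
```

```text
[473.9381582  -19.01132206 136.67344405] [0.06651572 0.60552305 1.31045908]
```

View pics/topc2.png

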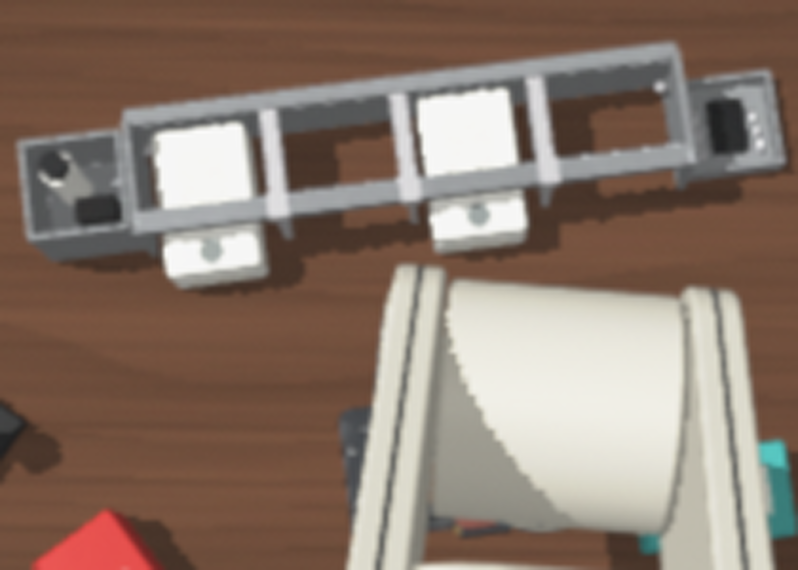

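The box sits straight in the third gap at (465–478, 90–250), standing out as far as the stored box does, and nothing else has moved.

```bash
python3 -c "from h import *; print(ctrl.close_job())"
```

```text
the job is handed in; nothing more can be done
None
```

I ran the closed fingers along the rail from the first gap at the pot's end to the third. I then pushed the white card box into that gap until it met the back plate, and handed the job in at about 13 s; no verdict was returned.

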